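# Slide the slide carrier round the sieve and box into the imaging corner and latch it

### The job

Push the aluminium slide carrier along the bench, round the small sieve and the wooden slide box without anything touching either of them and without lifting or tipping the carrier, until it sits square and snug against both steel fences in their inside corner. Only then swing the retaining bar over the carrier, all the way to its stop, and let go. Leave the bottle, cup and brush where they are.

Things in the scene. Friction and masses are not known exactly. Their poses are not given: they have to be found in the camera images.
- carrier: loose aluminium plate, 95 (its x) x 120 (its y) x 18 mm high, about 0.4 kg, with four glass slides showing in its top; too wide to grasp, pushed by its sides. Origin: centre of its underside; z up. Either way round is the same. It starts turned at most 0.35 rad from the world axes.
- fence: fixed steel corner of two fences 14 mm high, 14 mm thick, turned up to 0.25 rad. Origin: the inside corner at bench height. One runs 146 mm along its -x (inner face y = 0), the other 130 mm along its -y (inner face x = 0). A carrier snug against both has its centre at (-47.5, -60, 0) mm in this frame, its 120 mm sides along y.
- bar (a joint): angle (rad) of the retaining bar, a flat steel bar turning level about an upright pivot outside the fences. At 0 it points away from the carrier, to 150 deg in the fence frame (-x, somewhat +y); it grows counterclockwise seen from above, to a stop at 2.094, where the bar points along the fence's -y, over the carrier. Starts at 0 to 0.5; slight friction, stays where left.
- bar_pin (a point): centre of the flat top of the bar's finger pin: upright black cylinder, 12 mm diameter, standing on the bar from 27 to 67 mm above the bench; this point is 67 mm above the bench, 70 mm from the pivot axis, and the bar ends 12 mm beyond it.
- bar_pivot (a point): point on the bar's pivot axis, 21 mm above the bench, at (-50, 30) mm in the fence's frame. The bar's underside is 21 mm and its top 27 mm above the bench (3 mm over the carrier); its pivot head is 22 mm wide, its top at 31 mm.
- sieve: fixed obstacle: small round steel sieve, 80 mm diameter, 50 mm high. Origin: centre of its underside. Not to be touched by the robot or the carrier.
- slidebox: fixed obstacle: closed wooden slide box, 80 x 80 mm, 44 mm high, turned up to 0.2 rad. Origin: centre of its underside. Not to be touched. Of sieve and box one stands nearer to the robot, the other farther, with a gap of at least 160 mm between them, through which the carrier can pass.
- bottle: bystander: loose amber bottle, 44 mm diameter, 75 mm high; origin: centre of its underside.
- cup: bystander: loose steel cup, 70 mm diameter, 45 mm high; origin: centre of its underside.
- brush: bystander: loose brush 170 mm long lying along its own x; origin: its underside.
Not all that is in view belongs to the job. Several things have the shape of the carrier; the one meant has the colours described above.

How it is judged:
On the way:
1. the carrier is square and snug in the corner while the bar is still swung away (x of carrier in the frame of fence between -0.0515 and -0.0435 m and y of carrier in the frame of fence between -0.064 and -0.056 m and angle between the x axis of carrier and the x axis of fence, either way round below 0.035 rad and height (world z) of carrier below 0.004 m and value of joint bar below 0.9 rad), for 0.2 s.
At the end, for the whole second after the job is handed in: the carrier lies still and flat in the corner, its centre within 4 mm of the snug position along each fence direction and its sides within 0.035 rad of the fences, and the bar is over it, at 1.95 rad or more (stop at 2.094) (x of carrier in the frame of fence between -0.0515 and -0.0435 m and y of carrier in the frame of fence between -0.064 and -0.056 m and angle between the x axis of carrier and the x axis of fence, either way round below 0.035 rad and height (world z) of carrier below 0.004 m and value of joint bar above 1.95 rad and linear speed of carrier below 0.01 m/s); the robot touches nothing.
It fails at once if something touches the sieve (contact force between anything else and sieve above 0.5 N).
It fails at once if something touches the slide box (contact force between anything else and slidebox above 0.5 N).
It fails at once if the carrier is lifted or tipped (height (world z) of carrier above 0.008 m or angle between carrier's own z axis and vertical above 0.12 rad).
It fails at once if the bottle, cup or brush is moved by more than 15 mm (distance of any of bottle, cup, brush from where it was at the start of the episode above 0.015 m).
It also fails if it takes over 72 s, if anything falls off the work surface, if the arm or the gripper's body presses on something with over 40 N, if the wrist force passes 120 N, or if a joint passes its speed limit or range.

### The arm

A 7-joint arm with a two-finger parallel gripper is mounted at the origin on the work surface. World frame = base frame: x ahead of the robot, y to its left, z up, the work surface at z = 0. Lengths are in m, angles in rad, forces in N, time in s.
With the tool pointing down it reaches from about 0.425 to 0.8 m from the base axis. Payload 8.3 kg.
Tool frame: the origin (TCP) lies midway between the tips of the shut fingers; the grasp point (between the pads) lies 19 mm behind it; z points along the fingers, y is the direction in which the jaws open and shut (so a half turn about z gives the same grasp; the last joint's range is limited). The gripper opens to 85 mm and grips with 20 to 120 N. Pads are 22 mm wide; open, the fingers measure 114 mm over their backs; the gripper's body (76 mm by 85 mm) begins 54 mm behind the grasp point. The pads swing forward as they close: fully open they stand 13 mm farther back than shut.
Start: joints at [1.109, 0.383, 0.016, 1.37, -0.006, 1.388, -0.046], TCP at [0.243, -0.576, 0.231] pointing down, gripper open.
Joint ranges: [-2.95, 2.95], [-0.25, 2.06], [-1.52, 1.56], [0.18, 2.33], [-1.44, 4.58], [0.02, 2.06], [-3.01, 3.01]. Speed limits (rad/s): [2.39, 2.39, 3.01, 3.01, 3.14, 3.14, 3.14].

### API

Orientations are given as a 3x3 rotation matrix whose columns are the frame's x, y, z axes.
In Python, from bench import ctrl gives the robot as it stands.
- The arm moves only by the tool play_rows, never from a script. Its argument "steps" is a list of rows, each a list of 3 entries, a list of its own where there are three numbers: the turn, a rotation vector about the world's x, y, z in degrees, then the shift along the world's x, y, z in m, then the gripper's target within -1 to 1 (fully open at 1, half-way at 0, shut at -1). In form: [[[rx, ry, rz], [tx, ty, tz], claw], ...]. A call has 1 to 5 rows; each row shifts and turns the commanded pose from where the row before left it; what a row does not reach is not made up. A row lasts 1/10 s, in which the tool goes at most 50 mm and 8.59 degrees, less where a joint would pass 70% of its speed; a pose out of reach is approached as far as the arm can. A call with a gripper value outside its range is refused whole. The fingers move at their own pace and stop on an object; "force" is the grip in N (left out, the last holds). Time passes only in rows, so rows that do not move let the fingers close. It gives the time, the measured TCP pose, the force and the opening at its end, in the units of the state.
- ctrl.read_state(): the state, without advancing time (a new reading comes with each control period).
- ctrl.snapshot(name): name is "scene" or "top"; returns a dict with "image" (400x640x3 uint8, red, green, blue), "range_z" (400x640 float32, m along the optical axis (not along the pixel's ray), 0 where there is no reading), "fx", "fy", "cx", "cy" (pixels), "k1" (the pictures are not rectified: a ray, as slopes to the right and down, at radius r is drawn at 1 + k1 r^2 times it, then the intrinsics apply), "rvec" (rotation vector, rad) and "tvec" (3), from world to camera coordinates, as OpenCV has them. Camera axes: x right, y down, z forward; pixel columns grow to the right and rows downward; lengths in m; the calibration is good to about 2 mm. A picture is of the moment at which its call begins.
- ctrl.job_done(): hands the job in, once; it reports no verdict.
Trained networks look in a picture, given as the dict that the camera call returned (one of the last four; its "shot" number tells which), for a name from the list of things; names that differ only in an ending like _2 or _b are one class to them, and where a whole thing is asked for, a point or a joint stands for the part that bears it (a point fixed in the world has none). Each returns a list of dicts, best first, with "score" (0 to 1); they miss things now and then, are a little off and sometimes report something else, mostly with a low value. They report only what shows in the picture. A call takes as long as a camera call. They do not tell look-alikes from the thing itself.
- ctrl.spot_in(query, picture): "xyz" ([x, y, z] in m, in world coordinates, good to about 4 mm: the middle of the surface that is visible of it).
- ctrl.landmark_of(query, picture): "xyz" ([x, y, z] in m, in world coordinates, good to about 4 mm: a listed point, or the origin of a listed thing).
The state is a dict: "time": time; "joint_pos": joint angles; "joint_velocities": joint speeds; "joint_torque": joint torques, N m; "tool_pos": TCP position; "orientation": TCP orientation; "wrist_force": force on the tool from outside, world axes, zero at the start; "wrist_torque": the same for the moment, N m; "width": opening from 0.0 (shut) to 1.0 (fully open).
Only numpy, scipy, OpenCV 4.12 (cv2) and the standard library are available. Lean on these libraries where they do the work, as an engineer would, in place of code of your own. Each camera call takes 0.05 s, during which the arm holds its last target.

## Working session

There is one attempt and no reset: what is moved stays moved. The work goes in short steps, Python scripts to look and compute and a tool call to move; the robot and the scene stay as the last step left them, time stands still between calls to the robot, and variables do not carry over. Pictures are saved under pics/ and viewed, and the job is handed in when it is done.

Besides the shell and the picture viewer there is one more tool, called after ">>>" as name([rows], argument=value, ...), one row to a line, values as JSON. play_rows: Moves the arm, as the interface text tells. Its arguments: {"type":"object","properties":{"steps":{"type":"array"},"force":{"type":"number"}},"required":["steps"]}

```bash
ls; mkdir -p pics; python3 - <<'E'
from bench import ctrl
import cv2,pickle
s=ctrl.read_state();print({k:s[k] for k in('time','tool_pos','orientation','width')})
for n in("scene","top"):
    p=ctrl.snapshot(n); pickle.dump(p,open(f'{n}.pkl','wb'))
    cv2.imwrite(f'pics/{n}0.png',p['image'][:,:,::-1])
    print(n,p['fx'],p['k1'],p['rvec'],p['tvec'])
    for q in["carrier","fence","bar","sieve","slidebox","bottle","cup","brush"]:
        print(q,[(list(map(lambda v:round(float(v),4),d['xyz'])),round(d['score'],2)) for d in ctrl.landmark_of(q,p)] if q!="bar" else '', [(list(map(lambda v:round(float(v),4),d['xyz'])),round(d['score'],2)) for d in ctrl.spot_in(q,p)])
    for q in["bar_pin","bar_pivot"]:
        print(q,[(list(map(lambda v:round(float(v),4),d['xyz'])),round(d['score'],2)) for d in ctrl.landmark_of(q,p)])
print(ctrl.read_state()['time'])
E
```

```text
pics
{'time': 0.0, 'tool_pos': array([ 0.24256746, -0.57547985,  0.23025706]), 'orientation': array([[ 9.21480085e-01,  3.88424873e-01, -7.55472723e-04],
       [ 3.88425607e-01, -9.21478361e-01,  1.78279101e-03],
       [-3.67139341e-06, -1.93625137e-03, -9.99998125e-01]]), 'width': 0.9985800583260935}
scene 411.182491668156 -0.058386677698595124 [ 0.80554141  2.48792864 -1.23048983] [ 0.40702866 -0.12242821  1.48706099]
carrier [([0.3579, -0.2307, -0.0014], 0.93), ([0.5658, -0.2495, -0.0026], 0.7), ([0.2008, -0.3789, 0.0037], 0.68), ([0.2763, 0.2612, -0.0008], 0.67), ([0.7402, -0.3759, 0.0001], 0.64)] [([0.743, -0.361, 0.0159], 0.94), ([0.3634, -0.217, 0.0119], 0.81), ([0.2109, -0.3706, 0.0181], 0.74), ([0.5729, -0.2378, 0.0183], 0.7), ([0.3766, -0.0321, 0.0382], 0.28), ([0.5209, 0.3335, 0.0276], 0.23)]
fence [([0.6157, 0.293, -0.0027], 0.77)] [([0.5713, 0.3016, 0.0085], 0.92)]
bar  [([0.5197, 0.3349, 0.0285], 0.65)]
sieve [([0.6482, -0.0128, -0.0029], 0.67)] [([0.6597, 0.0087, 0.0475], 0.94)]
slidebox [([0.3667, -0.045, -0.0035], 0.6)] [([0.3775, -0.0313, 0.037], 0.79)]
bottle [([
[... 839 characters left out ...]
114], 0.58), ([0.7715, -0.152, 0.0478], 0.58), ([0.5572, -0.254, 0.0192], 0.57)]
bar  [([0.5228, 0.3251, 0.0315], 0.71)]
sieve [([0.6533, -0.0122, 0.0011], 0.64)] [([0.6447, -0.0109, 0.0495], 0.64), ([0.5586, -0.2556, 0.0207], 0.18)]
slidebox [([0.3613, -0.0476, 0.0019], 0.67)] [([0.3599, -0.0467, 0.0465], 0.59)]
bottle [([0.7822, -0.1526, 0.0019], 0.71), ([0.3635, -0.0453, 0.0003], 0.47)] [([0.7742, -0.1505, 0.0503], 0.62)]
cup [([0.7691, 0.1117, -0.002], 0.51)] [([0.7752, 0.1083, 0.0118], 0.55)]
brush [([0.2771, 0.2601, 0.0013], 0.63)] [([0.2558, 0.2599, 0.0154], 0.73), ([0.5257, 0.3239, 0.0294], 0.25)]
bar_pin [([0.4924, 0.335, 0.07], 0.71)]
bar_pivot [([0.5623, 0.3119, 0.0221], 0.4)]
1.8
```

View pics/scene0.png

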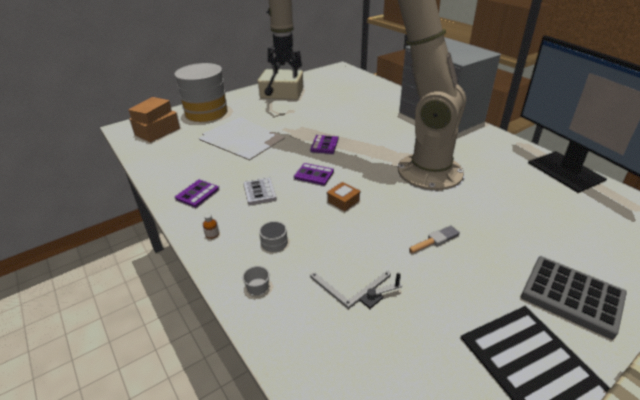

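View pics/top0.png

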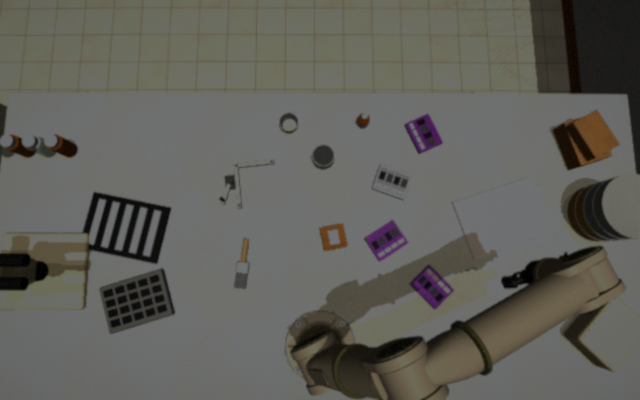

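The scene view shows the aluminium carrier with dark slides at px (260,190), which is (391,180) in the top view. The purple plates are decoys. The sieve and slide box leave a gap of about 0.2 m, and the fence corner is at top px (237,165). Next I'll measure precise poses.

```bash
cat > h.py <<'E'
import numpy as np,cv2,pickle
def cloud(p):
    h,w=p['range_z'].shape
    K=np.array([[p['fx'],0,p['cx']],[0,p['fy'],p['cy']],[0,0,1.]])
    u,v=np.meshgrid(np.arange(w),np.arange(h))
    n=cv2.undistortPoints(np.stack([u,v],-1).reshape(-1,1,2).astype(float),K,np.array([p['k1'],0,0,0,0.])).reshape(-1,2)
    z=p['range_z'].reshape(-1,1).astype(float)
    X=np.hstack([n*z,z]);R=cv2.Rodrigues(np.array(p['rvec'],float))[0]
    W=(X-np.array(p['tvec']).ravel())@R
    W[z[:,0]==0]=np.nan
    return W.reshape(h,w,3)
def proj(p,pts):
    K=np.array([[p['fx'],0,p['cx']],[0,p['fy'],p['cy']],[0,0,1.]])
    return cv2.projectPoints(np.array(pts,float).reshape(-1,1,3),np.array(p['rvec'],float),np.array(p['tvec'],float),K,np.array([p['k1'],0,0,0,0.]))[0].reshape(-1,2)
def rect(x,y,yaw,hx,hy,z):
    c,s=np.cos(yaw),np.sin(yaw)
    return [(x+c*a-s*b,y+s*a+c*b,z) for a,b in((-hx,-hy),(hx,-hy),(hx,hy),(-hx,hy))]
def ortho(p,x0,x1,y0,y1,z,mm=1.0):
    # rectified bird view at height z: rows x decreasing, cols y decreasing
    xs=np.arange(x1,x0,-mm/1000);ys=np.arange(y1,y0,-mm/1000)
    Y,X=np.meshgrid(ys,xs)
    m=proj(p,np.stack([X,Y,np.full_like(X,z)],-1)).reshape(*X.shape,2).astype(np.float32)
    return cv2.remap(p['image'],m[...,0],m[...,1],cv2.INTER_CUBIC)
E
python3 - <<'E'
from h import *
for n in('scene','top'):
    p=pickle.load(open(n+'.pkl','rb'));W=cloud(p)
    b=(abs(W[...,0]-.45)<.2)&(abs(W[...,1]-.0)<.1)&(W[...,2]<.006)
    print(n,'table z',np.nanmedian(W[b][:,2]), np.nanstd(W[b][:,2]))
    for nm,c,r,zl in(('carrier',(.563,-.257),.09,.01),('sieve',(.65,-.012),.06,.03),('box',(.363,-.046),.07,.025)):
        m=(np.hypot(W[...,0]-c[0],W[...,1]-c[1])<r)&(W[...,2]>zl)
        q=W[m];print(nm,len(q),cv2.minAreaRect((q[:,:2]*1000).astype(np.float32)),np.median(q[:,2]))
    o=ortho(p,.42,.66,.17,.37,.014);cv2.imwrite(f'pics/f_{n}.png',cv2.resize(o[:,:,::-1],None,fx=2.4,fy=2.4))
    o=ortho(p,.47,.66,-.35,-.16,.018);cv2.imwrite(f'pics/c_{n}.png',cv2.resize(o[:,:,::-1],None,fx=2.4,fy=2.4))
E
```

```text
scene table z -0.0003509638784174215 0.0016940861272957486
carrier 615 ((564.1612548828125, -253.90130615234375), (123.88565063476562, 94.67271423339844), 69.9378433227539) 0.017979760775588393
sieve 540 ((650.0509643554688, -9.514938354492188), (80.18182373046875, 79.7835693359375), 20.833351135253906) 0.04956145683235035
box 494 ((364.5671081542969, -45.50527572631836), (85.87802124023438, 82.03334045410156), 12.091449737548828) 0.04298056720389276
top table z -0.0010816152180794028 0.0032982272565109717
carrier 895 ((560.2650146484375, -254.4731903076172), (120.39056396484375, 96.95121002197266), 69.78524780273438) 0.0175893466221664
sieve 427 ((646.6276245117188, -11.171974182128906), (77.48854064941406, 78.84563446044922), 33.421630859375) 0.04915992079884103
box 560 ((362.4477233886719, -46.208251953125), (81.59251403808594, 80.09288787841797), 11.268014907836914) 0.043412345437562755
```

```bash
python3 - <<'E'
import cv2,numpy as np
a=np.hstack([cv2.imread('pics/f_scene.png'),cv2.imread('pics/f_top.png')]);b=np.hstack([cv2.imread('pics/c_scene.png'),cv2.imread('pics/c_top.png')])
print(a.shape,b.shape)
a=cv2.resize(a,(800,480));cv2.imwrite('pics/a.png',a);cv2.imwrite('pics/b.png',b[:, :800])
E
```

```text
(578, 960, 3) (458, 912, 3)
```

View pics/a.png

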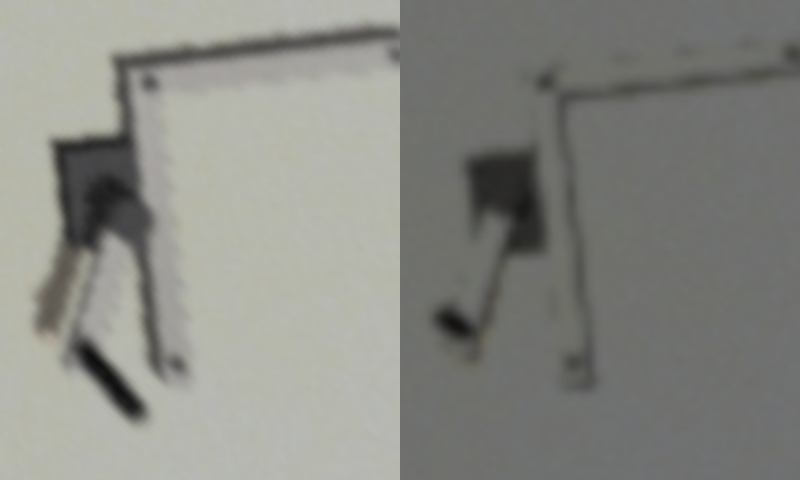

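View pics/b.png

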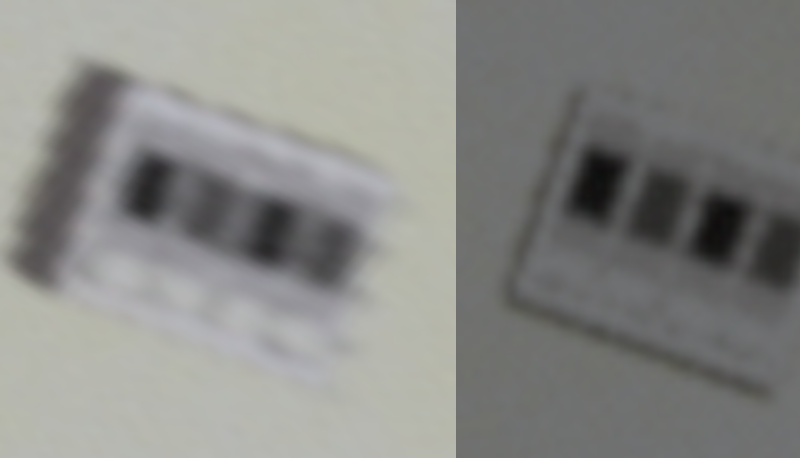

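Measurements so far:

| Item | Position | Yaw / size |
|---|---|---|
| Carrier | (0.562, -0.254) | about -20° |
| Fence corner | about (0.614, 0.291) | about +6.3° |
| Sieve | (0.648, -0.011) | radius 40 mm |
| Box | (0.364, -0.046) | about 12° |

1. Push the carrier's +x side while turning it to yaw 0, ending near x = 0.515.
2. Push it from behind through the gap.
3. Seat it in the corner.

I'll start by moving over it.

>>> play_rows([
  [[0,0,-3.6],[0.032,0.025,-0.005],0.1],
  [[0,0,-3.6],[0.032,0.025,-0.005],0.1],
  [[0,0,-3.6],[0.032,0.025,-0.005],0.1],
  [[0,0,-3.6],[0.032,0.025,-0.005],0.1],
  [[0,0,-3.6],[0.032,0.025,-0.005],0.1],
])

```text
time: 2.3
tool_pos: [0.4038, -0.4498, 0.2063]
orientation: [[0.997, 0.082, 0.0], [0.082, -0.997, -0.0], [0.0, 0.0, -1.0]]
wrist_force: [0.7, -0.5, 1.2]
width: 0.55
```

>>> play_rows([
  [[0,0,-3.6],[0.032,0.025,-0.005],0.1],
  [[0,0,-3.6],[0.032,0.025,-0.005],0.1],
  [[0,0,-3.6],[0.032,0.025,-0.005],0.1],
  [[0,0,-3.6],[0.032,0.025,-0.005],0.1],
  [[0,0,-3.6],[0.032,0.025,-0.005],0.1],
])

```text
time: 2.8
tool_pos: [0.5639, -0.3249, 0.1812]
orientation: [[0.973, -0.23, 0.0], [-0.23, -0.973, -0.0], [0.0, 0.0, -1.0]]
wrist_force: [0.7, -0.2, 0.5]
width: 0.547
```

>>> play_rows([
  [[0,0,-3.4],[0.033,0.024,-0.02],0.1],
  [[0,0,-3.4],[0.033,0.023,-0.03],0.1],
  [[0,0,0],[0,0,-0.045],0.1],
  [[0,0,0],[0,0,-0.04],0.1],
  [[0,0,0],[0,0,-0.025],0.1],
])

```text
time: 3.3
tool_pos: [0.627, -0.2778, 0.0173]
orientation: [[0.94, -0.34, -0.004], [-0.34, -0.94, 0.002], [-0.005, -0.0, -1.0]]
wrist_force: [-0.3, -0.0, -0.0]
width: 0.548
```

```bash
python3 - <<'E'
from h import *
from bench import ctrl
s=ctrl.read_state();print(s['time'],s['tool_pos'],s['wrist_force'])
p=ctrl.snapshot('scene')
a=p['image'][120:270,180:420,::-1];cv2.imwrite('pics/s1.png',cv2.resize(a,None,fx=3.3,fy=3.3,interpolation=2))
E
```

```text
3.3 [ 0.62701534 -0.27776361  0.01727629] [-0.30199533 -0.04392674 -0.04867163]
```

View pics/s1.png

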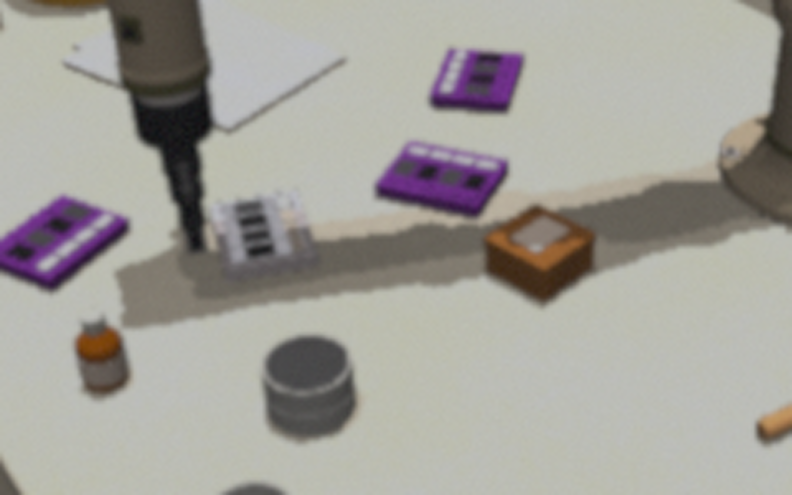

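The gripper is beside the carrier's +x side (picture px (195,245)) with a gap of about 1 cm. I'll lower it and make contact.

>>> play_rows([
  [[0,0,0],[0,0,-0.006],0.1],
  [[0,0,0],[0,0,-0.0055],0.1],
  [[0,0,0],[-0.0055,0.002,0],0.1],
  [[0,0,0],[-0.0055,0.002,0],0.1],
  [[0,0,0],[-0.0055,0.002,0],0.1],
])

```text
time: 3.85
tool_pos: [0.6128, -0.2733, 0.0115]
orientation: [[0.94, -0.341, 0.003], [-0.341, -0.94, -0.001], [0.003, 0.0, -1.0]]
wrist_force: [3.0, -1.1, -0.2]
width: 0.549
```

```bash
python3 - <<'E'
import numpy as np
th=-20
for i in range(8):
    a=np.radians(th+1.25);c,s=np.cos(a),np.sin(a);x,y=-5.24,2.55
    print(i,round(c*x-s*y,1),round(s*x+c*y,1));th+=2.5
E
```

```text
0 -4.1 4.1
1 -4.3 3.9
2 -4.5 3.7
3 -4.6 3.5
4 -4.8 3.3
5 -4.9 3.1
6 -5.1 2.9
7 -5.2 2.7
```

>>> play_rows([
  [[0,0,0],[0.0047,-0.0017,0],0.1],
  [[0,0,0],[0,0,-0.006],0.1],
  [[0,0,0],[-0.0047,0.0017,0],0.1],
  [[0,0,0],[-0.003,0.001,0],0.1],
  [[0,0,0],[-0.003,0.001,0],0.1],
])

```text
time: 4.35
tool_pos: [0.606, -0.2709, 0.0037]
orientation: [[0.94, -0.341, 0.0], [-0.341, -0.94, 0.0], [0.0, -0.0, -1.0]]
wrist_force: [2.3, -1.0, -1.1]
width: 0.549
```

```bash
cat >> h.py <<'E'
def poly(p,ref,r=.1,zl=.010,zh=.026):
    W=cloud(p);m=(np.hypot(W[...,0]-ref[0],W[...,1]-ref[1])<r)&(W[...,2]>zl)&(W[...,2]<zh)
    return W,m
def fitcar(p,x0,y0,t0,clear=None):
    """fit 95x120 rect to top-face points near guess"""
    from scipy.optimize import minimize
    W=cloud(p);img=p['image'].astype(int)
    c,s=np.cos(t0),np.sin(t0);dx=W[...,0]-x0;dy=W[...,1]-y0
    a=c*dx+s*dy;b=-s*dx+c*dy
    m=(abs(a)<.07)&(abs(b)<.085)
    q=W[m];
    if clear is not None: q=q[clear(q)]
    z=q[:,2];ins=(z>.011)&(z<.024)
    lab=np.where(ins,1.,-1.);lab[z>.024]=0
    def f(v):
        c,s=np.cos(v[2]),np.sin(v[2]);dx=q[:,0]-v[0];dy=q[:,1]-v[1]
        A=c*dx+s*dy;B=-s*dx+c*dy
        d=np.minimum(.0475-abs(A),.06-abs(B))
        return -(lab*np.tanh(d/.003)).sum()
    best=min((minimize(f,[x0+i,y0+j,t0+k],method='Nelder-Mead',options=dict(initial_simplex=[[x0+i,y0+j,t0+k],[x0+i+.006,y0+j,t0+k],[x0+i,y0+j+.006,t0+k],[x0+i,y0+j,t0+k+.06]])) for i in(-.003,.003) for j in(-.003,.003) for k in(-.04,.04)),key=lambda r:r.fun)
    return best.x,best.fun/len(q)
E
python3 - <<'E'
from h import *
from bench import ctrl
for n in('scene','top'):
    print(n,fitcar(pickle.load(open(n+'.pkl','rb')),.562,-.254,-.35))
    p=ctrl.snapshot(n);print(n,fitcar(p,.555,-.25,-.35))
s=ctrl.read_state();print(s['tool_pos'])
E
```

```text
scene (array([ 0.56112924, -0.25930467, -0.34782293]), np.float64(-0.8306952185075847))
scene (array([ 0.55050097, -0.25499224, -0.34349258]), np.float64(-0.19214304949941635))
top (array([ 0.56199158, -0.255911  , -0.35459589]), np.float64(-0.8732448967652977))
top (array([ 0.55126832, -0.25239467, -0.32497987]), np.float64(-0.26984560571551))
[ 0.60563184 -0.27083429  0.00390084]
```

>>> play_rows([
  [[0,0,2.5],[-0.0041,0.0041,0],0.1],
  [[0,0,2.5],[-0.0043,0.0039,0],0.1],
  [[0,0,2.5],[-0.0045,0.0037,0],0.1],
  [[0,0,2.5],[-0.0046,0.0035,0],0.1],
  [[0,0,2.5],[-0.0048,0.0033,0],0.1],
])

```text
time: 4.95
tool_pos: [0.584, -0.2522, 0.0041]
orientation: [[0.992, -0.128, 0.001], [-0.128, -0.992, 0.0], [0.001, -0.0, -1.0]]
wrist_force: [1.0, 0.3, -1.7]
width: 0.548
```

>>> play_rows([
  [[0,0,2.5],[-0.0049,0.0031,0],0.1],
  [[0,0,2.5],[-0.0051,0.0029,0],0.1],
  [[0,0,2.5],[-0.0052,0.0027,0],0.1],
  [[0,0,0],[0,0,0],0.1],
])

```text
time: 5.35
tool_pos: [0.5683, -0.2434, 0.0041]
orientation: [[1.0, 0.002, -0.0], [0.002, -1.0, 0.0], [-0.0, -0.0, -1.0]]
wrist_force: [-0.3, -0.2, 0.3]
width: 0.55
```

```bash
python3 - <<'E'
from h import *
from bench import ctrl
for n in('scene','top'):
    p=ctrl.snapshot(n);print(n,fitcar(p,.512,-.245,0))
E
```

```text
scene (array([ 0.50803325, -0.24734242,  0.01830283]), np.float64(-0.16657645352883693))
top (array([ 0.51193795, -0.24434674,  0.02890956]), np.float64(-0.22019981334048497))
```

>>> play_rows([
  [[0,0,0],[0.012,0,0],0.1],
  [[0,0,0],[0.01,0,0.03],0.1],
  [[0,0,8],[0,0,0.04],0.1],
  [[0,0,8.2],[-0.009,-0.01,0],0.1],
  [[0,0,8.2],[-0.009,-0.01,0],0.1],
])

```text
time: 5.95
tool_pos: [0.5738, -0.2642, 0.0757]
orientation: [[0.908, 0.419, 0.003], [0.419, -0.908, -0.001], [0.002, 0.002, -1.0]]
wrist_force: [-0.6, -0.8, -1.3]
width: 0.549
```

>>> play_rows([
  [[0,0,8.2],[-0.009,-0.01,0],0.1],
  [[0,0,8.2],[-0.009,-0.01,0],0.1],
  [[0,0,8.2],[-0.009,-0.01,0],0.1],
  [[0,0,8.2],[-0.009,-0.01,0],0.1],
  [[0,0,8.2],[-0.009,-0.01,0],0.1],
])

```text
time: 6.45
tool_pos: [0.5271, -0.3145, 0.0738]
orientation: [[0.412, 0.911, -0.001], [0.911, -0.412, 0.0], [-0.0, -0.001, -1.0]]
wrist_force: [-0.7, -0.2, -0.9]
width: 0.552
```

>>> play_rows([
  [[0,0,8.2],[-0.009,-0.01,0],0.1],
  [[0,0,8.2],[-0.007,-0.007,0],0.1],
  [[0,0,8],[0,0,0],0.1],
  [[0,0,0],[0,0,-0.04],0.1],
  [[0,0,0],[0,0,-0.03],0.1],
])

```text
time: 6.95
tool_pos: [0.5115, -0.3317, 0.0031]
orientation: [[0.005, 1.0, 0.001], [1.0, -0.005, -0.001], [-0.001, 0.001, -1.0]]
wrist_force: [-0.0, 0.1, -0.6]
width: 0.548
```

```bash
python3 - <<'E'
from h import *
from bench import ctrl
s=ctrl.read_state();print(s['time'],s['tool_pos'],s['orientation'][:,1],s['wrist_force'])
p=ctrl.snapshot('top');print(fitcar(p,.512,-.245,0))
cv2.imwrite('pics/t2.png',cv2.resize(p['image'][100:260,280:480,::-1],None,fx=3.5,fy=3.5,interpolation=2))
E
```

```text
6.95 [ 0.51149598 -0.33166177  0.00310886] [ 9.99989319e-01 -4.59423553e-03  5.05155371e-04] [-0.0332169   0.1464751  -0.59743037]
(array([ 0.5102262 , -0.24468653,  0.00406025]), np.float64(-0.5103993407387281))
```

View pics/t2.png

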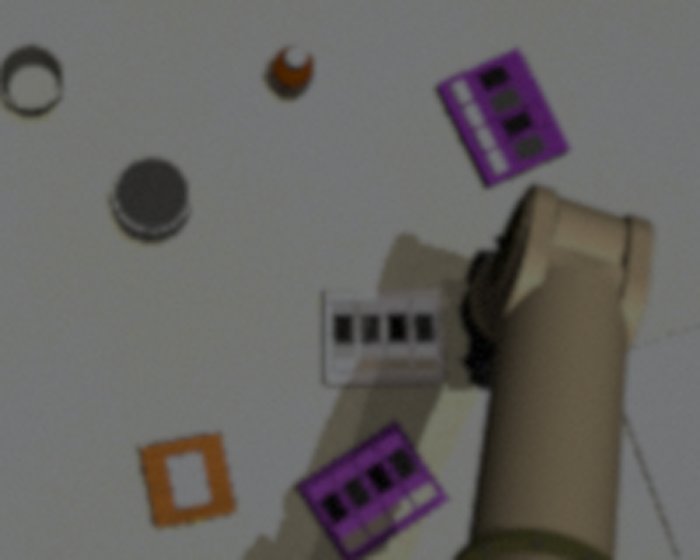

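The top view shows the carrier square (px (383,338)) with the gripper just behind it. Sieve and box are clear on either side. I'll push it through.

>>> play_rows([
  [[0,0,0.1],[0,0.009,0.001],0.1],
  [[0,0,0.1],[0,0.009,0.001],0.1],
  [[0,0,0],[0,0.01,0],0.1],
  [[0,0,0],[0,0.01,0],0.1],
  [[0,0,0],[0,0.012,0],0.1],
])

```text
time: 7.5
tool_pos: [0.5126, -0.2819, 0.0078]
orientation: [[0.0, 1.0, 0.003], [1.0, -0.0, -0.003], [-0.003, 0.003, -1.0]]
wrist_force: [-0.3, -5.5, 3.2]
width: 0.552
```

>>> play_rows([
  [[0,0,0],[0,0.012,0],0.1],
  [[0,0,0],[0,0.012,0],0.1],
  [[0,0,0],[0,0.012,0],0.1],
  [[0,0,0],[0,0.012,0],0.1],
  [[0,0,0],[0,0.012,0],0.1],
])

```text
time: 8.0
tool_pos: [0.5126, -0.2217, 0.0078]
orientation: [[0.0, 1.0, 0.003], [1.0, -0.0, -0.003], [-0.003, 0.003, -1.0]]
wrist_force: [0.2, -6.5, 4.3]
width: 0.546
```

```bash
python3 - <<'E'
from h import *
from bench import ctrl
s=ctrl.read_state();print(s['time'],s['tool_pos'],s['orientation'][:,1],s['wrist_force'])
for n in('top','scene'):
    p=ctrl.snapshot(n);print(fitcar(p,.51,s['tool_pos'][1]+.07,0))
E
```

```text
8.0 [ 0.51264358 -0.22170241  0.00777276] [ 9.99995948e-01 -4.12282467e-05  2.84654712e-03] [ 0.19900627 -6.52801108  4.29488064]
(array([ 0.51037104, -0.15106181,  0.00822057]), np.float64(-0.48500454843414414))
(array([ 0.51001365, -0.15243341,  0.01166661]), np.float64(-0.19394611794895306))
```

>>> play_rows([
  [[0,0,0],[0,0.012,0],0.1],
  [[0,0,0],[0,0.012,0],0.1],
  [[0,0,0],[0,0.012,0],0.1],
  [[0,0,0],[0,0.012,0],0.1],
  [[0,0,0],[0,0.012,0],0.1],
])

```text
time: 8.6
tool_pos: [0.5123, -0.1624, 0.0071]
orientation: [[0.001, 1.0, 0.002], [1.0, -0.001, -0.003], [-0.003, 0.002, -1.0]]
wrist_force: [-0.0, -7.8, 5.5]
width: 0.549
```

>>> play_rows([
  [[0,0,0],[0,0.012,0],0.1],
  [[0,0,0],[0,0.012,0],0.1],
  [[0,0,0],[0,0.012,0],0.1],
  [[0,0,0],[0,0.012,0],0.1],
  [[0,0,0],[0,0.012,0],0.1],
])

```text
time: 9.1
tool_pos: [0.5124, -0.1025, 0.0071]
orientation: [[0.001, 1.0, 0.002], [1.0, -0.001, -0.003], [-0.003, 0.002, -1.0]]
wrist_force: [0.2, -7.6, 5.4]
width: 0.548
```

```bash
python3 - <<'E'
from h import *
from bench import ctrl
s=ctrl.read_state();print(s['time'],s['tool_pos'],s['orientation'][:,1],s['wrist_force'])
for n in('top','scene'):
    p=ctrl.snapshot(n);print(fitcar(p,.51,s['tool_pos'][1]+.07,0))
cv2.imwrite('pics/s3.png',cv2.resize(p['image'][130:310,180:440,::-1],None,fx=3,fy=3,interpolation=2))
E
```

```text
9.1 [ 0.51235556 -0.10252997  0.00705496] [ 0.99999748 -0.0011797   0.00190982] [ 0.206937   -7.57098224  5.39236427]
(array([ 0.51025642, -0.03070482,  0.0067136 ]), np.float64(-0.5124540046662399))
(array([ 0.50998914, -0.03274184, -0.00398873]), np.float64(-0.20145044626264993))
```

View pics/s3.png

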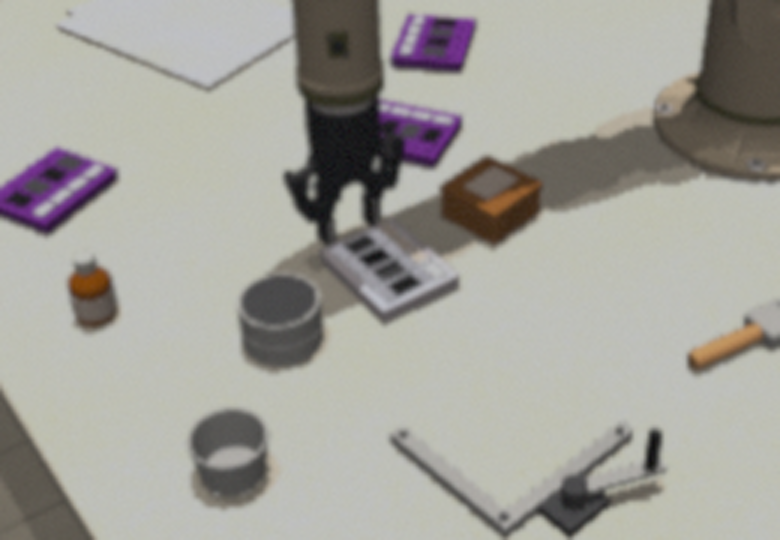

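The carrier is past the middle of the gap, with about 45 mm clear to the sieve at px (280,320) and the box at (490,200). I'll continue.

>>> play_rows([
  [[0,0,0],[0,0.015,0],0.1],
  [[0,0,0],[0,0.015,0],0.1],
  [[0,0,0],[0,0.015,0],0.1],
  [[0,0,0],[0,0.015,0],0.1],
  [[0,0,0],[0,0.015,0],0.1],
])

```text
time: 9.7
tool_pos: [0.5119, -0.0274, 0.0064]
orientation: [[0.001, 1.0, 0.001], [1.0, -0.001, -0.002], [-0.002, 0.001, -1.0]]
wrist_force: [-0.5, -7.1, 6.9]
width: 0.553
```

>>> play_rows([
  [[0,0,0],[0,0.015,0],0.1],
  [[0,0,0],[0,0.015,0],0.1],
  [[0,0,0],[0,0.015,0],0.1],
  [[0,0,0],[0,0.015,0],0.1],
  [[0,0,0],[0,0.015,0],0.1],
])

```text
time: 10.2
tool_pos: [0.512, 0.0473, 0.0064]
orientation: [[0.002, 1.0, 0.0], [1.0, -0.002, -0.003], [-0.003, 0.0, -1.0]]
wrist_force: [0.4, -7.9, 6.0]
width: 0.552
```

>>> play_rows([
  [[0,0,1.2],[0.0015,0.012,0],0.1],
  [[0,0,1.2],[0.0015,0.012,0],0.1],
  [[0,0,1.2],[0.0015,0.012,0],0.1],
  [[0,0,1.2],[0.0015,0.012,0],0.1],
  [[0,0,1.2],[0.0015,0.012,0],0.1],
])

```text
time: 10.7
tool_pos: [0.5196, 0.1069, 0.0063]
orientation: [[-0.104, 0.995, 0.0], [0.995, 0.104, -0.003], [-0.003, -0.0, -1.0]]
wrist_force: [0.2, -9.2, 7.0]
width: 0.549
```

```bash
python3 - <<'E'
from h import *
from bench import ctrl
s=ctrl.read_state();print(s['time'],s['tool_pos'],s['orientation'][:,1],s['wrist_force'])
for n in('top','scene'):
    p=ctrl.snapshot(n);print(fitcar(p,.51,s['tool_pos'][1]+.07,.1))
    o=ortho(p,.42,.66,.08,.36,.014);cv2.imwrite(f'pics/f4_{n}.png',cv2.resize(o[:,:,::-1],None,fx=2,fy=2))
E
```

```text
10.7 [0.51960127 0.10692681 0.00628162] [ 9.94612665e-01  1.03660872e-01 -2.65728034e-04] [ 0.18503285 -9.19254014  7.0436326 ]
(array([0.51123114, 0.17819643, 0.10559841]), np.float64(-0.5081825143155774))
(array([0.50987866, 0.17715945, 0.09885573]), np.float64(-0.23298177309957663))
```

View pics/f4_top.png

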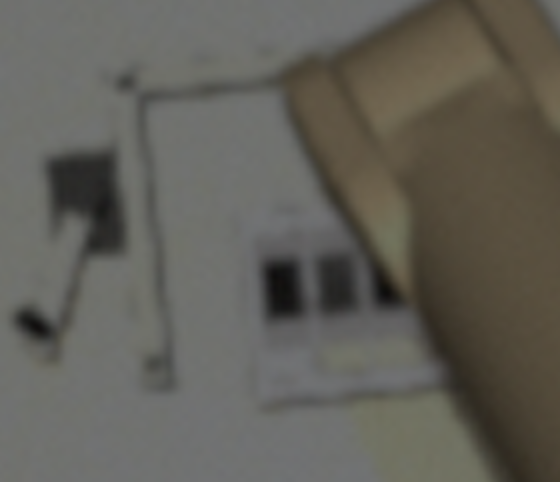

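>>> play_rows([
  [[0,0,0.3],[0,0.01,0.001],0.1],
  [[0,0,0],[0,0.01,0.001],0.1],
  [[0,0,0],[0,0.008,0],0.1],
  [[0,0,0],[0,0.006,0],0.1],
  [[0,0,0],[0,0,0],0.1],
])

```text
time: 11.3
tool_pos: [0.5187, 0.1449, 0.0079]
orientation: [[-0.112, 0.994, -0.0], [0.994, 0.112, 0.001], [0.001, -0.0, -1.0]]
wrist_force: [0.4, 0.6, 0.1]
width: 0.553
```

```bash
python3 - <<'E'
from h import *
from bench import ctrl
s=ctrl.read_state();print(s['time'],s['tool_pos'],s['orientation'][:,1],s['wrist_force'])
for n in('top','scene'):
    p=ctrl.snapshot(n);print(fitcar(p,.51,s['tool_pos'][1]+.07,.1))
    o=ortho(p,.42,.66,.08,.36,.014);cv2.imwrite(f'pics/f5_{n}.png',cv2.resize(o[:,:,::-1],None,fx=2,fy=2))
E
```

```text
11.3 [0.51874798 0.14488177 0.00786115] [ 9.93658103e-01  1.12443566e-01 -1.38645925e-04] [0.4393879  0.60847726 0.12951341]
(array([0.50834146, 0.23135006, 0.07334556]), np.float64(-0.41804252173449313))
(array([0.50799349, 0.22583106, 0.10728636]), np.float64(-0.1996918693695169))
```

View pics/f5_scene.png

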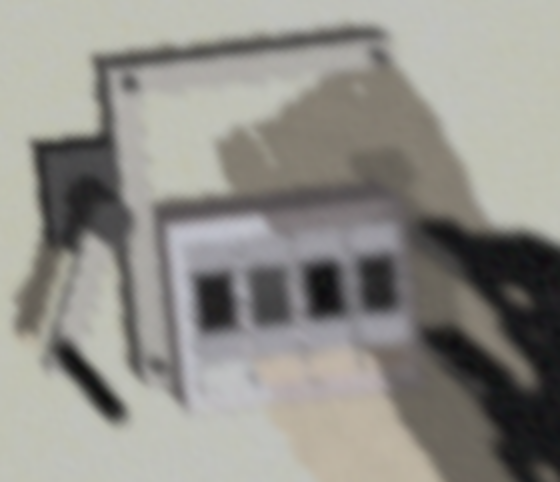

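The scene view shows the carrier beside the x fence with a gap of a few mm (px (165,300) against (140,300)). I'll creep to contact.

>>> play_rows([
  [[0,0,0],[0,0.002,0],0.1],
  [[0,0,0],[0,0.002,0],0.1],
  [[0,0,0],[0,0.002,0],0.1],
  [[0,0,0],[0,0,0],0.1],
])

```text
time: 11.8
tool_pos: [0.5194, 0.1484, 0.008]
orientation: [[-0.11, 0.994, 0.0], [0.994, 0.11, -0.001], [-0.001, 0.0, -1.0]]
wrist_force: [0.8, -4.2, 2.1]
width: 0.544
```

>>> play_rows([
  [[0,0,0],[0,0.002,0],0.1],
  [[0,0,0],[0,0.002,0],0.1],
  [[0,0,0],[0,0,0],0.1],
])

```text
time: 12.1
tool_pos: [0.5195, 0.1489, 0.0078]
orientation: [[-0.107, 0.994, -0.001], [0.994, 0.107, -0.005], [-0.005, -0.001, -1.0]]
wrist_force: [-2.6, -13.5, 6.5]
width: 0.546
```

>>> play_rows([
  [[0,0,0],[0,0.002,0],0.1],
  [[0,0,0],[0,0.002,0],0.1],
  [[0,0,0],[0,0,0],0.1],
])

```text
time: 12.4
tool_pos: [0.5195, 0.149, 0.0077]
orientation: [[-0.105, 0.994, -0.002], [0.994, 0.105, -0.01], [-0.01, -0.003, -1.0]]
wrist_force: [-3.1, -23.9, 14.0]
width: 0.548
```

Firm contact with the y = 0 fence: 24 N with no further motion. I'll retreat and move round to the carrier's -x side.

>>> play_rows([
  [[0,0,0],[0.001,-0.015,0],0.1],
  [[0,0,0],[0.001,-0.01,0.02],0.1],
  [[0,0,8],[0,0,0.048],0.1],
  [[0,0,8.2],[-0.008,0.006,0],0.1],
  [[0,0,8.2],[-0.008,0.008,0],0.1],
])

```text
time: 12.9
tool_pos: [0.5063, 0.1469, 0.0776]
orientation: [[-0.516, 0.857, 0.004], [0.857, 0.516, 0.002], [-0.001, 0.004, -1.0]]
wrist_force: [-0.4, 0.3, -0.8]
width: 0.546
```

>>> play_rows([
  [[0,0,8.2],[-0.009,0.01,0],0.1],
  [[0,0,8.2],[-0.009,0.01,0],0.1],
  [[0,0,8.2],[-0.009,0.01,0],0.1],
  [[0,0,8.2],[-0.009,0.01,0],0.1],
  [[0,0,8.2],[-0.009,0.01,0],0.1],
])

```text
time: 13.4
tool_pos: [0.4596, 0.1973, 0.076]
orientation: [[-0.952, 0.307, 0.0], [0.307, 0.952, 0.001], [0.0, 0.001, -1.0]]
wrist_force: [0.9, 0.0, 0.5]
width: 0.55
```

>>> play_rows([
  [[0,0,8.2],[-0.009,0.01,0],0.1],
  [[0,0,8.2],[-0.009,0.008,0],0.1],
  [[0,0,0],[0,0,0],0.1],
])

```text
time: 13.7
tool_pos: [0.4408, 0.2161, 0.076]
orientation: [[-1.0, 0.027, -0.0], [0.027, 1.0, 0.002], [0.0, 0.002, -1.0]]
wrist_force: [-0.0, 0.2, -0.7]
width: 0.553
```

```bash
python3 - <<'E'
from h import *
from bench import ctrl
s=ctrl.read_state();print(s['time'],s['tool_pos'],s['orientation'],s['wrist_force'],s['joint_pos'])
for n in('top','scene'):
    p=ctrl.snapshot(n)
    o=ortho(p,.42,.66,.08,.36,.018);cv2.imwrite(f'pics/f6_{n}.png',cv2.resize(o[:,:,::-1],None,fx=2,fy=2))
    print([(d['xyz'],d['score']) for d in ctrl.landmark_of('bar_pin',p)][:1])
E
```

```text
13.7 [0.44075538 0.21610821 0.07604798] [[-9.99644312e-01  2.66659766e-02 -4.18010896e-04]
 [ 2.66653058e-02  9.99643238e-01  1.53557241e-03]
 [ 4.58809303e-04  1.52387984e-03 -9.99998734e-01]] [-0.03287858  0.21714614 -0.68682469] [ 0.28900732  0.39671154 -0.95986304  1.89477479  0.37354827  1.04203632
  0.71673345]
[]
[([0.4987, 0.3361, 0.0684], 0.72)]
```

View pics/f6_scene.png

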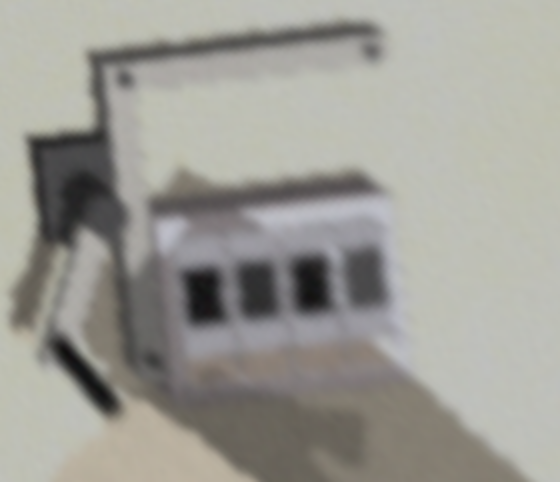

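The carrier is flush along the fence (left edge px (170,300)). I'll finish the turn and lower.

>>> play_rows([
  [[0,0,4],[0.001,-0.003,-0.02],0.1],
  [[0,0,3.8],[0.001,-0.002,-0.025],0.1],
  [[0,0,0],[0,0,-0.015],0.1],
  [[0,0,0],[0,0,-0.01],0.1],
  [[0,0,0],[0,0,0],0.1],
])

```text
time: 14.4
tool_pos: [0.4435, 0.2089, 0.0049]
orientation: [[-0.995, -0.102, -0.002], [-0.102, 0.995, -0.001], [0.002, -0.0, -1.0]]
wrist_force: [-0.2, 0.8, 0.0]
width: 0.55
```

>>> play_rows([
  [[0,0,0],[0.006,0.0006,0],0.1],
  [[0,0,0],[0.006,0.0006,0],0.1],
  [[0,0,0],[0.006,0.0006,0],0.1],
  [[0,0,0],[0.006,0.0006,0],0.1],
  [[0,0,0],[0.006,0.0006,0],0.1],
])

```text
time: 14.9
tool_pos: [0.4735, 0.2127, 0.0065]
orientation: [[-0.995, -0.104, -0.002], [-0.104, 0.995, -0.0], [0.002, -0.0, -1.0]]
wrist_force: [-8.0, -1.4, 6.6]
width: 0.55
```

>>> play_rows([
  [[0,0,0],[0.007,0.0008,0],0.1],
  [[0,0,0],[0.007,0.0008,0],0.1],
  [[0,0,0],[0.007,0.0008,0],0.1],
  [[0,0,0],[0.007,0.0008,0],0.1],
  [[0,0,0],[0.004,0.0004,0],0.1],
])

```text
time: 15.4
tool_pos: [0.5062, 0.2163, 0.0065]
orientation: [[-0.995, -0.104, -0.001], [-0.104, 0.995, -0.0], [0.001, 0.0, -1.0]]
wrist_force: [-8.3, -0.7, 5.3]
width: 0.546
```

>>> play_rows([
  [[0,0,0],[0.003,0.0003,0],0.1],
  [[0,0,0],[0.003,0.0003,0],0.1],
  [[0,0,0],[0.002,0.0002,0],0.1],
  [[0,0,0],[0,0,0],0.1],
])

```text
time: 15.8
tool_pos: [0.514, 0.2171, 0.0065]
orientation: [[-0.995, -0.104, -0.001], [-0.104, 0.995, 0.0], [0.001, 0.0, -1.0]]
wrist_force: [-5.4, 0.4, 3.6]
width: 0.549
```

>>> play_rows([
  [[0,0,0],[0.002,0.0002,0],0.1],
  [[0,0,0],[0.002,0.0002,0],0.1],
  [[0,0,0],[0,0,0],0.1],
])

```text
time: 16.1
tool_pos: [0.5148, 0.2173, 0.0062]
orientation: [[-0.994, -0.105, -0.006], [-0.105, 0.994, -0.002], [0.006, -0.002, -1.0]]
wrist_force: [-18.6, -3.5, 14.0]
width: 0.551
```

>>> play_rows([
  [[0,0,0],[0.002,0.0002,0],0.1],
  [[0,0,0],[0.002,0.0002,0],0.1],
  [[0,0,0],[0,0,0],0.1],
])

```text
time: 16.4
tool_pos: [0.5149, 0.2175, 0.0056]
orientation: [[-0.994, -0.107, -0.012], [-0.107, 0.994, -0.005], [0.013, -0.004, -1.0]]
wrist_force: [-31.0, -7.5, 24.3]
width: 0.55
```

Seated against the second fence: 31 N with no motion. I'll back off, raise and look.

>>> play_rows([
  [[0,0,0],[-0.012,-0.0012,0],0.1],
  [[0,0,0],[-0.015,-0.0015,0],0.1],
  [[0,0,-8],[-0.01,-0.008,0.04],0.1],
  [[0,0,-8.2],[-0.01,-0.02,0.04],0.1],
  [[0,0,-8.2],[-0.01,-0.03,0.0],0.1],
])

```text
time: 16.9
tool_pos: [0.4683, 0.16, 0.0916]
orientation: [[-0.948, 0.319, 0.009], [0.319, 0.948, 0.004], [-0.008, 0.007, -1.0]]
wrist_force: [0.8, -0.3, -0.4]
width: 0.548
```

>>> play_rows([
  [[0,0,-8.2],[0.0,-0.03,0],0.1],
  [[0,0,-8.2],[0.0,-0.03,0],0.1],
  [[0,0,-8.2],[0.01,-0.03,0],0.1],
  [[0,0,-8.2],[0.02,-0.02,0],0.1],
  [[0,0,0],[0,0,0],0.1],
])

```text
time: 17.4
tool_pos: [0.4984, 0.0425, 0.0869]
orientation: [[-0.617, 0.787, 0.003], [0.787, 0.617, -0.001], [-0.003, 0.002, -1.0]]
wrist_force: [-0.3, -0.9, 0.6]
width: 0.548
```

```bash
python3 - <<'E'
from h import *
from bench import ctrl
s=ctrl.read_state();print(s['time'],s['tool_pos'],s['orientation'][:,1],s['wrist_force'])
for n in('top','scene'):
    p=ctrl.snapshot(n);pickle.dump(p,open(n+'7.pkl','wb'))
    o=ortho(p,.48,.66,.12,.36,.016);cv2.imwrite(f'pics/f7_{n}.png',cv2.resize(o[:,:,::-1],None,fx=3,fy=3))
    print([(d['xyz'],d['score']) for d in ctrl.landmark_of('bar_pin',p)][:1],[(d['xyz'],d['score']) for d in ctrl.landmark_of('bar_pivot',p)][:1],[(d['xyz'],d['score']) for d in ctrl.landmark_of('carrier',p)][:6])
E
```

```text
17.4 [0.49836903 0.04251482 0.08694882] [0.7867748  0.61723744 0.00182953] [-0.32889508 -0.94210117  0.5802268 ]
[([0.6123, 0.2909, -0.0001], 0.5)] [([0.5631, 0.3138, 0.0209], 0.69)] [([0.1977, -0.3842, 0.0024], 0.89), ([0.7433, -0.3751, -0.0042], 0.85), ([0.6509, -0.0123, 0.0009], 0.6), ([0.5744, 0.2239, -0.002], 0.59)]
[([0.4957, 0.3382, 0.0642], 0.58)] [([0.5625, 0.3165, 0.0211], 0.54)] [([0.7413, -0.3754, 0.0009], 0.73), ([0.5793, 0.2286, -0.0025], 0.63), ([0.3566, -0.2288, -0.0021], 0.56)]
```

View pics/f7_scene.png

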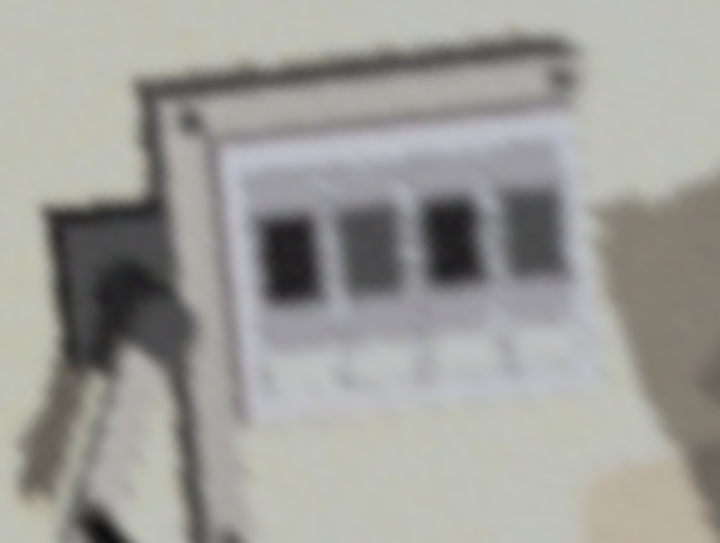

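View pics/f7_top.png

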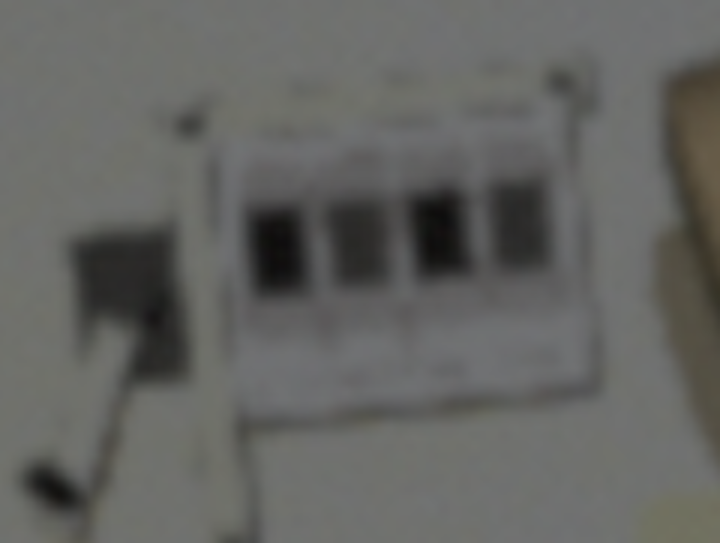

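The carrier looks snug, with perhaps a hairline gap at the left fence. I'll add a light confirming push from the -y side.

>>> play_rows([
  [[0,0,-8],[0.018,0.024,0],0.1],
  [[0,0,-8],[0.018,0.024,0],0.1],
  [[0,0,-8],[0.018,0.024,0],0.1],
  [[0,0,-8],[0.018,0.023,-0.02],0.1],
  [[0,0,0],[0,0,-0.03],0.1],
])

```text
time: 18.3
tool_pos: [0.5698, 0.1474, 0.0374]
orientation: [[-0.117, 0.993, 0.006], [0.993, 0.117, 0.004], [0.003, 0.006, -1.0]]
wrist_force: [0.6, 0.7, 0.4]
width: 0.548
```

>>> play_rows([
  [[0,0,0],[0,0,-0.02],0.1],
  [[0,0,0],[0,0,-0.008],0.1],
  [[0,0,0],[0,0,0],0.1],
])

```text
time: 18.6
tool_pos: [0.5661, 0.1417, 0.0069]
orientation: [[-0.118, 0.993, -0.002], [0.993, 0.118, -0.0], [0.0, -0.002, -1.0]]
wrist_force: [0.7, -0.6, 1.2]
width: 0.552
```

>>> play_rows([
  [[0,0,-0.6],[-0.0004,0.004,0],0.1],
  [[0,0,0],[-0.0004,0.004,0],0.1],
  [[0,0,0],[-0.0002,0.002,0],0.1],
  [[0,0,0],[-0.0002,0.002,0],0.1],
  [[0,0,0],[0,0,0],0.1],
])

```text
time: 19.1
tool_pos: [0.5665, 0.1534, 0.0085]
orientation: [[-0.107, 0.994, 0.001], [0.994, 0.107, -0.0], [-0.001, 0.001, -1.0]]
wrist_force: [0.3, -1.1, 2.4]
width: 0.546
```

>>> play_rows([
  [[0,0,0],[-0.0002,0.002,0],0.1],
  [[0,0,0],[-0.0002,0.002,0],0.1],
  [[0,0,0],[0,0,0],0.1],
])

```text
time: 19.4
tool_pos: [0.5664, 0.154, 0.0083]
orientation: [[-0.104, 0.995, 0.0], [0.995, 0.104, -0.004], [-0.004, -0.0, -1.0]]
wrist_force: [-0.8, -10.4, 6.5]
width: 0.551
```

Contact again comes exactly on the fence line (10 N, no motion), so the carrier is snug on both sides. Next is the bar: retreat, lift, turn and straddle the pin.

>>> play_rows([
  [[0,0,0],[0.0015,-0.014,0],0.1],
  [[0,0,0],[0.001,-0.01,0.03],0.1],
  [[0,0,0],[0,0,0.05],0.1],
  [[0,0,-8.2],[0,0,0.05],0.1],
  [[0,0,-8.2],[-0.005,0.016,0.01],0.1],
])

```text
time: 19.9
tool_pos: [0.5667, 0.1483, 0.1541]
orientation: [[0.187, 0.982, 0.009], [0.982, -0.187, 0.002], [0.004, 0.009, -1.0]]
wrist_force: [1.5, 0.1, 0.1]
width: 0.55
```

>>> play_rows([
  [[0,0,-8.2],[-0.006,0.018,0],0.2],
  [[0,0,-8.2],[-0.006,0.018,0],0.2],
  [[0,0,-8.2],[-0.006,0.018,0],0.2],
  [[0,0,-8.2],[-0.006,0.018,0],0.2],
  [[0,0,-8.2],[-0.006,0.018,0],0.2],
])

```text
time: 20.4
tool_pos: [0.5326, 0.2403, 0.1476]
orientation: [[0.783, 0.621, -0.0], [0.621, -0.783, 0.001], [-0.0, -0.001, -1.0]]
wrist_force: [0.2, 1.1, -0.5]
width: 0.603
```

>>> play_rows([
  [[0,0,-8.2],[-0.006,0.018,0],0.2],
  [[0,0,-8.2],[-0.006,0.018,0],0.2],
  [[0,0,-8.2],[-0.006,0.018,0],0.2],
  [[0,0,-8.2],[-0.006,0.018,0],0.2],
  [[0,0,-8.2],[-0.006,0.018,0],0.2],
])

```text
time: 20.9
tool_pos: [0.5025, 0.3303, 0.1476]
orientation: [[0.999, -0.045, -0.001], [-0.045, -0.999, 0.0], [-0.001, -0.0, -1.0]]
wrist_force: [-0.0, 0.1, -0.6]
width: 0.597
```

```bash
python3 - <<'E'
from h import *
from bench import ctrl
s=ctrl.read_state();print(s['time'],s['tool_pos'],np.degrees(np.arctan2(s['orientation'][1,1],s['orientation'][0,1])),s['joint_pos'].round(2),s['width'])
p=ctrl.snapshot('scene')
print([(d['xyz'],d['score']) for d in ctrl.landmark_of('bar_pin',p)][:1])
cv2.imwrite('pics/s8.png',cv2.resize(p['image'][180:330,280:440,::-1],None,fx=4,fy=4,interpolation=2))
E
```

```text
20.9 [0.50253922 0.33031406 0.14757479] -92.56846655777098 [-0.33  0.42 -0.4   1.54  0.17  1.22 -2.37] 0.5973694254271844
[([0.497, 0.3349, 0.0664], 0.54)]
```

View pics/s8.png

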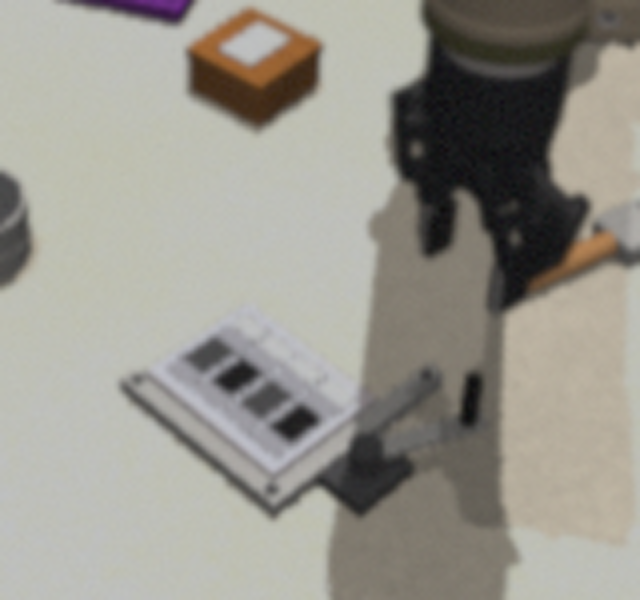

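The view shows the pin at px (470,400), with the two fingers above it straddling in y. I'll centre and descend.

>>> play_rows([
  [[0,0,-4],[-0.003,0.003,0],0.2],
  [[0,0,-3],[-0.003,0.003,0],0.2],
  [[0,0,0],[0,0,-0.03],0.2],
  [[0,0,0],[0,0,-0.03],0.2],
  [[0,0,0],[0,0,0],0.2],
])

```text
time: 21.5
tool_pos: [0.4951, 0.3326, 0.0835]
orientation: [[0.987, -0.158, -0.006], [-0.158, -0.987, -0.005], [-0.006, 0.005, -1.0]]
wrist_force: [-0.8, -0.4, -0.4]
width: 0.604
```

```bash
python3 - <<'E'
from h import *
from bench import ctrl
s=ctrl.read_state();print(s['time'],s['tool_pos'],np.degrees(np.arctan2(s['orientation'][1,1],s['orientation'][0,1])),s['wrist_force'],s['joint_pos'].round(2))
p=ctrl.snapshot('scene')
cv2.imwrite('pics/s9.png',cv2.resize(p['image'][200:320,320:440,::-1],None,fx=5,fy=5,interpolation=2))
# pin position from tip
print(proj(p,[s['tool_pos']]))
E
```

```text
21.5 [0.49514039 0.33258204 0.08354404] -99.1074199835906 [-0.78126275 -0.40443059 -0.35077871] [-0.36  0.47 -0.37  1.62  0.18  1.1  -2.51]
[[397.4000147  269.21740157]]
```

View pics/s9.png

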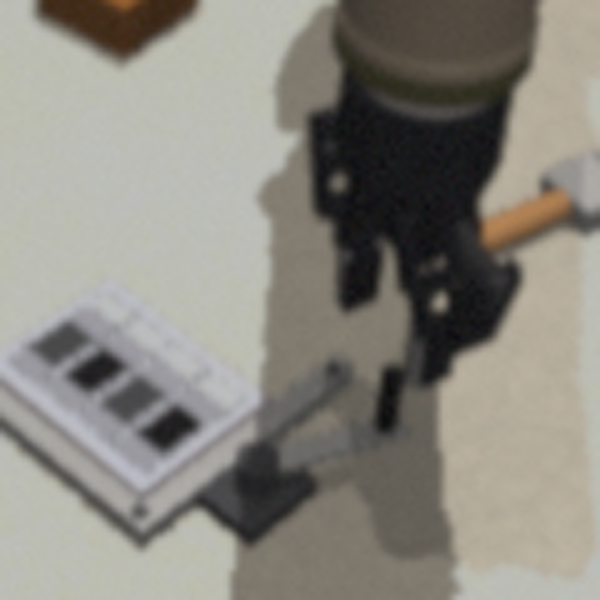

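The pin (px (390,400)) is right below the midpoint of the fingers. Descending.

>>> play_rows([
  [[0,0,0],[0,0.001,-0.02],0.2],
  [[0,0,0],[0,0.001,-0.019],0.2],
  [[0,0,0],[0,0,0],0.2],
])

```text
time: 21.85
tool_pos: [0.4967, 0.3368, 0.0482]
orientation: [[0.987, -0.16, -0.002], [-0.16, -0.987, -0.001], [-0.002, 0.001, -1.0]]
wrist_force: [-0.3, 0.9, 0.2]
width: 0.598
```

```bash
python3 - <<'E'
from h import *
from bench import ctrl
s=ctrl.read_state();t=s['tool_pos'];print(s['time'],t,np.degrees(np.arctan2(s['orientation'][1,1],s['orientation'][0,1])),s['wrist_force'])
# plan: pivot, lag: behind-finger contact offset
pv=np.array([.561,.3145]);off=.0255+.006-.0 # tool leads? behind finger inner face at -25.5mm => tool centre = pin + (25.5-6)mm along tangent
prev=t[:2]
lead=.0195
yaw=-99.
for ph in list(range(166,277,5))+[277]:
    a=np.radians(ph);pin=pv+.07*np.array([np.cos(a),np.sin(a)]);tg=np.array([-np.sin(a),np.cos(a)])
    T=pin+lead*tg;ty=ph+90-360
    print(ph,(T-prev).round(4),round(ty-yaw,1),T.round(3));prev=T;yaw=ty
E
```

```text
21.85 [0.49667738 0.33679581 0.04822878] -99.18163655741927 [-0.31582319  0.86123524  0.16266119]
166 [-0.0083 -0.0243] -5.0 [0.488 0.313]
171 [ 0.0004 -0.0063] 5 [0.489 0.306]
176 [ 0.001  -0.0063] 5 [0.49 0.3 ]
181 [ 0.0015 -0.0061] 5 [0.491 0.294]
186 [ 0.0021 -0.006 ] 5 [0.493 0.288]
191 [ 0.0026 -0.0058] 5 [0.496 0.282]
196 [ 0.0031 -0.0055] 5 [0.499 0.276]
201 [ 0.0036 -0.0053] 5 [0.503 0.271]
206 [ 0.004  -0.0049] 5 [0.507 0.266]
211 [ 0.0044 -0.0046] 5 [0.511 0.262]
216 [ 0.0048 -0.0042] 5 [0.516 0.258]
221 [ 0.0051 -0.0037] 5 [0.521 0.254]
226 [ 0.0054 -0.0033] 5 [0.526 0.251]
231 [ 0.0057 -0.0028] 5 [0.532 0.248]
236 [ 0.0059 -0.0023] 5 [0.538 0.246]
241 [ 0.0061 -0.0017] 5 [0.544 0.244]
246 [ 0.0062 -0.0012] 5 [0.55  0.243]
251 [ 0.0063 -0.0007] 5 [0.557 0.242]
256 [ 0.0063 -0.0001] 5 [0.563 0.242]
261 [0.0063 0.0004] 5 [0.569 0.242]
266 [0.0063 0.001 ] 5 [0.576 0.243]
271 [0.0061 0.0015] 5 [0.582 0.245]
276 [0.006  0.0021] 5 [0.588 0.247]
277 [0.0012 0.0005] 1 [0.589 0.247]
```

>>> play_rows([
  [[0,0,0],[-0.003,-0.009,-0.001],0.2],
  [[0,0,0],[-0.003,-0.009,-0.001],0.2],
  [[0,0,0],[-0.002,-0.007,0],0.2],
  [[0,0,0],[0,-0.006,0],0.2],
  [[0,0,5],[0.001,-0.006,0],0.2],
])

```text
time: 22.35
tool_pos: [0.4903, 0.3002, 0.0477]
orientation: [[0.997, -0.074, 0.001], [-0.074, -0.997, 0.0], [0.001, -0.001, -1.0]]
wrist_force: [0.1, 0.7, 0.1]
width: 0.6
```

>>> play_rows([
  [[0,0,5],[0.0015,-0.006,0],0.2],
  [[0,0,5],[0.002,-0.006,0],0.2],
  [[0,0,5],[0.0026,-0.0058,0],0.2],
  [[0,0,5],[0.003,-0.0055,0],0.2],
  [[0,0,5],[0.0036,-0.0053,0],0.2],
])

```text
time: 22.85
tool_pos: [0.5031, 0.2716, 0.0475]
orientation: [[0.934, 0.358, 0.001], [0.358, -0.934, 0.0], [0.001, -0.0, -1.0]]
wrist_force: [0.6, -0.2, -0.6]
width: 0.599
```

```bash
python3 - <<'E'
from h import *
from bench import ctrl
s=ctrl.read_state();t=s['tool_pos'];print(s['time'],t,np.degrees(np.arctan2(s['orientation'][1,1],s['orientation'][0,1])),s['wrist_force'])
p=ctrl.snapshot('scene')
cv2.imwrite('pics/s10.png',cv2.resize(p['image'][200:320,300:420,::-1],None,fx=5,fy=5,interpolation=2))
E
```

```text
22.85 [0.50314635 0.27158582 0.04749466] -69.05167735827807 [ 0.62105406 -0.20292977 -0.57443906]
```

View pics/s10.png

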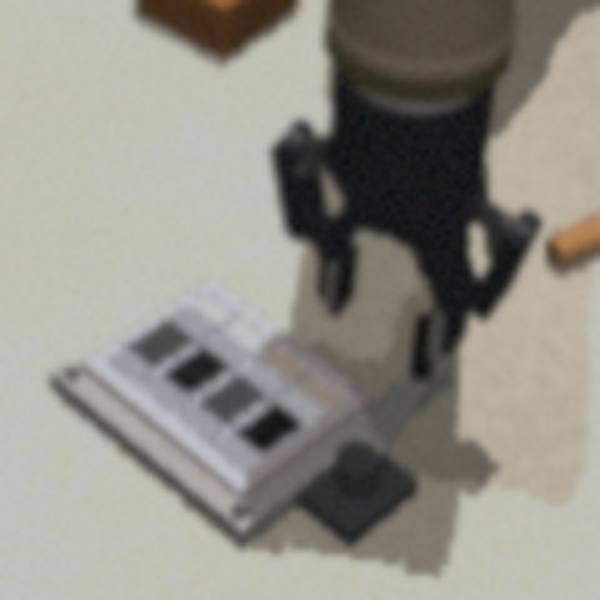

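The bar is following: it now lies across the fence with the pin against the rear finger at px (425,345). I'll continue round the arc.

>>> play_rows([
  [[0,0,5],[0.004,-0.005,0],0.2],
  [[0,0,5],[0.0044,-0.0046,0],0.2],
  [[0,0,5],[0.0048,-0.0042,0],0.2],
  [[0,0,5],[0.005,-0.0037,0],0.2],
  [[0,0,5],[0.0054,-0.0033,0],0.2],
])

```text
time: 23.4
tool_pos: [0.5266, 0.2511, 0.0473]
orientation: [[0.697, 0.717, 0.001], [0.717, -0.697, 0.0], [0.001, 0.0, -1.0]]
wrist_force: [-0.4, 0.4, -0.4]
width: 0.597
```

>>> play_rows([
  [[0,0,5],[0.0057,-0.0028,0],0.2],
  [[0,0,5],[0.006,-0.0023,0],0.2],
  [[0,0,5],[0.006,-0.0017,0],0.2],
  [[0,0,5],[0.0062,-0.0012,0],0.2],
  [[0,0,5],[0.0063,-0.0007,0],0.2],
])

```text
time: 23.9
tool_pos: [0.5568, 0.2423, 0.0473]
orientation: [[0.328, 0.945, 0.0], [0.945, -0.328, 0.0], [0.0, 0.0, -1.0]]
wrist_force: [0.3, 0.9, 0.3]
width: 0.604
```

>>> play_rows([
  [[0,0,5],[0.0063,0,0],0.2],
  [[0,0,5],[0.0063,0.0004,0],0.2],
  [[0,0,5],[0.006,0.001,0],0.2],
  [[0,0,5],[0.005,0.001,0],0.2],
  [[0,0,0],[0,0,0],0.2],
])

```text
time: 24.4
tool_pos: [0.5806, 0.2446, 0.047]
orientation: [[-0.012, 1.0, 0.0], [1.0, 0.012, 0.0], [0.0, 0.0, -1.0]]
wrist_force: [-0.4, -0.8, -0.4]
width: 0.6
```

```bash
python3 - <<'E'
from h import *
from bench import ctrl
s=ctrl.read_state();t=s['tool_pos'];print(s['time'],t,np.degrees(np.arctan2(s['orientation'][1,1],s['orientation'][0,1])),s['wrist_force'])
p=ctrl.snapshot('scene')
cv2.imwrite('pics/s11.png',cv2.resize(p['image'][200:320,290:410,::-1],None,fx=5,fy=5,interpolation=2))
E
```

```text
24.4 [0.58062518 0.24464468 0.04699766] 0.7072995182476621 [-0.37129475 -0.82807231 -0.36756909]
```

View pics/s11.png

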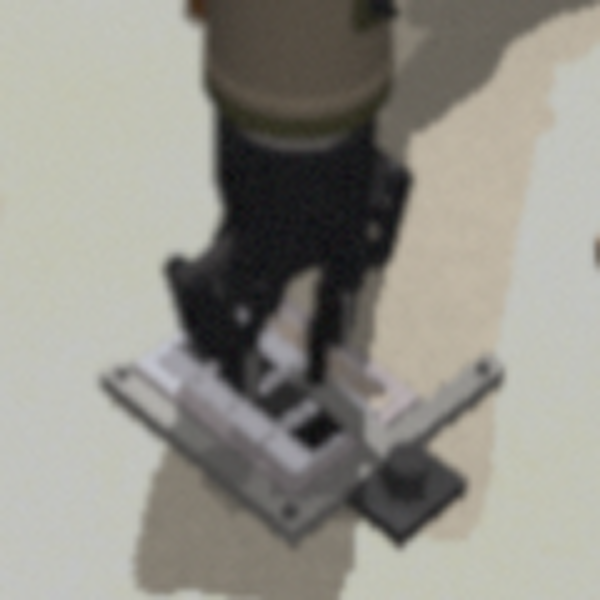

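The bar lies over the carrier. I'll push on gently until the stop resists.

>>> play_rows([
  [[0,0,4],[0.004,0.0008,0],0.2],
  [[0,0,1],[0.004,0.0008,0],0.2],
  [[0,0,0],[0,0,0],0.2],
])

```text
time: 24.75
tool_pos: [0.5879, 0.2464, 0.0468]
orientation: [[-0.098, 0.995, -0.001], [0.995, 0.098, -0.0], [-0.0, -0.001, -1.0]]
wrist_force: [-0.9, -0.8, 0.7]
width: 0.6
```

>>> play_rows([
  [[0,0,0],[0.002,0.0002,0],0.2],
  [[0,0,0],[0.002,0.0002,0],0.2],
  [[0,0,0],[0,0,0],0.2],
])

```text
time: 25.05
tool_pos: [0.5885, 0.2465, 0.0463]
orientation: [[-0.099, 0.995, -0.007], [0.995, 0.099, -0.003], [-0.002, -0.007, -1.0]]
wrist_force: [-13.2, -5.0, 9.9]
width: 0.601
```

The stop has been reached (13 N, no further motion). I'll release, centre on the pin, rise and check.

>>> play_rows([
  [[0,0,0],[-0.008,-0.001,0],0.2],
  [[0,0,0],[-0.008,-0.001,0],0.2],
  [[0,0,0],[0,0,0.01],0.2],
  [[0,0,0],[0,0,0.03],0.2],
  [[0,0,0],[0,0,0.04],0.2],
])

```text
time: 25.55
tool_pos: [0.5754, 0.2442, 0.1269]
orientation: [[-0.1, 0.995, -0.002], [0.995, 0.1, -0.001], [-0.001, -0.003, -1.0]]
wrist_force: [1.3, -0.0, 0.8]
width: 0.6
```

>>> play_rows([
  [[0,0,0],[0,0,0.05],0.2],
  [[0,0,0],[-0.01,-0.03,0.03],0.2],
  [[0,0,0],[-0.01,-0.04,0.01],0.2],
  [[0,0,0],[-0.01,-0.045,0],0.2],
  [[0,0,0],[-0.01,-0.045,0],0.2],
])

```text
time: 26.05
tool_pos: [0.5362, 0.0839, 0.2185]
orientation: [[-0.1, 0.995, 0.003], [0.995, 0.1, -0.0], [-0.0, 0.003, -1.0]]
wrist_force: [0.5, -0.6, 0.1]
width: 0.6
```

>>> play_rows([
  [[0,0,0],[-0.01,-0.045,0],0.2],
  [[0,0,0],[-0.01,-0.045,0],0.2],
  [[0,0,0],[0,0,0],0.2],
  [[0,0,0],[0,0,0],0.2],
])

```text
time: 26.45
tool_pos: [0.5164, -0.0066, 0.2179]
orientation: [[-0.096, 0.995, 0.002], [0.995, 0.096, -0.001], [-0.001, 0.002, -1.0]]
wrist_force: [-0.3, 0.8, 0.2]
width: 0.602
```

```bash
python3 - <<'E'
from h import *
from bench import ctrl
s=ctrl.read_state();t=s['tool_pos'];print(s['time'],t,s['wrist_force'])
ims=[]
for n in('scene','top'):
    p=ctrl.snapshot(n)
    o=ortho(p,.46,.66,.12,.36,.018);ims.append(cv2.resize(o[:,:,::-1],(400,333)))
    print([(d['xyz'],d['score']) for d in ctrl.landmark_of('bar_pin',p)][:1],[(d['xyz'],d['score']) for d in ctrl.landmark_of('carrier',p)][:6])
    for q in('bottle','cup','brush'):print(q,[(d['xyz'],d['score']) for d in ctrl.landmark_of(q,p)][:1])
cv2.imwrite('pics/end.png',np.hstack(ims))
E
```

```text
26.45 [ 0.51638544 -0.00655059  0.21790529] [-0.3177832   0.80939617  0.21124646]
[([0.571, 0.2452, 0.067], 0.63)] [([0.3534, -0.229, 0.0006], 0.86), ([0.1981, -0.381, 0.0004], 0.78), ([0.5763, 0.2275, 0.0002], 0.7), ([0.7375, -0.3765, 0.0028], 0.69)]
bottle [([0.7782, -0.1513, -0.0031], 0.72)]
cup [([0.7723, 0.1105, 0.0008], 0.94)]
brush [([0.2764, 0.2611, -0.0005], 0.82)]
[([0.5651, 0.2475, 0.0695], 0.51)] [([0.1984, -0.3831, 0.0008], 0.79), ([0.5765, 0.2223, 0.0021], 0.71), ([0.7414, -0.3731, -0.0038], 0.62), ([0.3519, -0.2266, 0.0014], 0.58)]
bottle [([0.7834, -0.1542, -0.0004], 0.71)]
cup [([0.7701, 0.1085, -0.0026], 0.85)]
brush [([0.2773, 0.2626, -0.0007], 0.81)]
```

View pics/end.png

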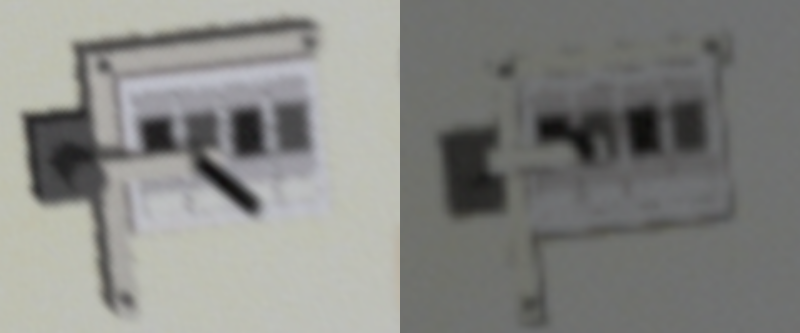

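The bar lies along the fence's -y over the carrier (pin base at px (200,155)), and the carrier is flush in the corner. The bystanders haven't moved. Handing in.

```bash
python3 -c "
from bench import ctrl
print(ctrl.job_done())"
```

```text
the job is handed in; nothing more can be done
None
```

The carrier is seated in the fence corner with the retaining bar swung over it to its stop. I handed the job in at about 27 s of the 72 s allowed. No verdict was reported.

**Carrier:** I pushed it sideways while turning it square, then through the gap between sieve and box, with about 45 mm clear of the sieve and 55 mm of the box. I pressed it against each fence until the force rose without motion (24 N and 31 N). A second, lighter push from behind met the same fence line.

**Bar:** I swung it by its pin until the stop resisted (13 N without motion), then let go and moved the arm well clear.

**Last checks:**
- **Carrier position:** in the final images it sits flush in the corner. The network's readings, about (0.576, 0.225), are within about 4 mm of the (0.573, 0.226) I expected, which is the network's own accuracy. The fit code I wrote gave no final figure, because the fence confuses it.
- **Bar:** the pin averages (0.568, 0.246) over the two cameras, about 1 mm from where it should be at the stop.
- **Bystanders:** bottle, cup and brush read within about 4 mm of their starting positions, which is measurement noise.
- **Disagreements:** one top-camera reading of the pin before the swing was wrong (it landed on the fence corner), so I ignored it. While pushing, the wrist also showed an upward force on the tool (5–7 N sliding, up to 24 N pressed on the fence). I never found the cause, but the carrier stayed flat in every image I looked at.

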